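# Seat the check cell in the water tester and take a reading

## Robot

A 6-joint arm with a two-finger parallel gripper is mounted at the origin on the work surface. World frame = base frame: x ahead of the robot, y to its left, z up, the work surface at z = 0. Lengths are in mm, angles in rad, forces in N, time in s.
With the tool pointing down it reaches from about 150 to 775 mm from the base axis. Payload 6.1 kg.
Tool frame: the origin (TCP) lies at the very end of the fingers, on their centre line; the grasp point (between the pads) lies manip.grip_depth behind it (manip.grip_depth is the distance from the TCP to the grasp point, in mm); z points along the fingers, x is the direction in which the jaws open and shut, and the axes are right-handed (so a half turn about z gives the same grasp; the last joint's range is limited). The gripper opens to 85 mm and grips with 20 to 120 N. Pads are 22 mm wide; open, the fingers measure 114 mm over their backs; the gripper's body (76 mm by 85 mm) begins 54 mm behind the grasp point. The pads swing forward as they close: fully open they stand 13 mm farther back than shut.
Start: joints at [-1.276, 0.126, -0.04, 1.405, 0, 1.571], TCP at [152.531, -502.337, 231.295] pointing down, gripper open.
Joint ranges: [-2.72, 2.72], [-0.95, 1.95], [-1.27, 1.35], [-1.78, 2.02], [-1.46, 1.47], [-3.14, 3.14]. Speed limits (rad/s): [2.39, 2.39, 3.01, 3.14, 3.14, 3.14].

## Interface

Orientations are given as a unit quaternion [x, y, z, w].
In Python, from plant import status, cams, manip gives the robot as it stands.
- The arm moves only by the tool arm_command, never from a script. Its argument "plan" is a list that holds one entry, the list of rows, each a list of 4 numbers: the shift along the tool's x, y, z in m, then the turn about the tool's z in degrees. A call has exactly 5 rows; each row shifts and turns the commanded pose from where the row before left it, along the tool's axes as they then stand; what a row does not reach is not made up. A row lasts 1/10 s, in which the tool goes at most 50 mm and 8.59 degrees, less where a joint would pass 70% of its speed; a pose out of reach is approached as far as the arm can. A call is refused whole if a number of a shift passes 0.05 or a number of a turn 8.59, either way. A call with a gripper value outside its range is refused whole. "hand" is the opening, from 0 (shut) to 1 (fully open), set as the call begins (left out, the last holds). The fingers move at their own pace and stop on an object; "newtons" is the grip in N (left out, the last holds). Time passes only in rows, so rows that do not move let the fingers close, or fill a call up. It gives the time, the measured TCP pose, the force and the opening at its end, in the units of the state.
- status.get_obs(): the state, without advancing time (a new reading comes with each control period).
- cams.capture(name): name is "side" or "top"; returns the picture (420x560x3 uint8, red, green, blue); there is no depth.
- cams.camera_model(name): a dict with "fx", "fy", "cx", "cy" (pixels), "rvec" (rotation vector, rad) and "tvec" (3), from world to camera coordinates, as OpenCV has them. Camera axes: x right, y down, z forward; pixel columns grow to the right and rows downward; lengths in mm; the calibration is good to about 2 mm. A picture is of the moment at which its call begins. camera_model takes no time and is no camera call.
- manip.sign_off(): hands the job in, once; it reports no verdict.
Trained networks look in the newest picture that a camera, given by its name, has taken for a name from the list of things; names that differ only in an ending like _2 or _b are one class to them, and where a whole thing is asked for, a point or a joint stands for the part that bears it (a point fixed in the world has none). Each returns a list of dicts, best first, with "confidence" (0 to 1); they miss things now and then, are a little off and sometimes report something else, mostly with a low value. They report only what shows in the picture. A call takes as long as a camera call. They do not tell look-alikes from the thing itself.
- cams.boxes_of(label, camera): "box" ([centre column, centre row, width, height] in pixels, round what is visible of it).
- cams.masks_of(label, camera): "mask" (420x560 bool, what is visible of it) and "box" ([centre column, centre row, width, height] in pixels, round what is visible of it).
The state is a dict: "time_s": time; "qpos": joint angles; "joint_velocities": joint speeds; "joint_efforts": joint torques, N m; "eef_pos": TCP position; "tool_rot": TCP orientation; "force": force on the tool from outside, world axes, zero at the start; "moment": the same for the moment, N m; "finger_gap": finger opening in mm.
Only numpy, scipy, OpenCV 4.12 (cv2) and the standard library are available. Lean on these libraries where they do the work, as an engineer would, in place of code of your own. Each camera call takes 0.05 s, during which the arm holds its last target.

## Task

Take the clear check cell with the blue fin and set it in the seat of the water tester with its two clear faces looking at the two pods, so that the light passes through them; feel for the seat, ease the cell in and push it fully home, always gently. Let go of it, then press the green read button all the way down and let it come back. Leave the grey blank cell and the cup, bowl, bottle and jar where they are.

Things in the scene. Friction and masses are not known exactly. Their poses are not given: they have to be found in the camera images.
- cell: Check cell, loose, upright, any yaw: 24 mm square, 106 mm tall, about 0.1 kg. Origin: centre of underside. Clear faces +x and -x, white frosted faces +y and -y; half a turn makes no difference. Foot 22 mm square, 3 mm high; 24 mm body to z = 70 mm (top 6 mm is a blue collar); then a blue grip fin to z = 106 mm, 10 mm thick along y, 24 mm long along x.
- blank: A bystander: the blank cell, same shape and size as the check cell but all grey with a black fin. Origin: centre of its underside. The two cells may stand in each other's place.
- tester: Water tester, fixed: white box 160 mm (x) by 180 mm (y), 60 mm high. Origin: centre of underside. Two grey pods (44 x 24 mm, up to z = 94 mm) stand on it at y = +77 (lamp, orange window) and -77 mm (sensor, black window); the light path runs between them along y at x = 0. Pressing the cell or fingers on it with more than 40 N damages it.
- tester_mid (a point): Point of the tester at x = y = 0, z = 62 mm: middle of the sled's range, at the height of the sled's flat top; axes as the tester's. The aluminium sled, 56 mm (x) by 90 mm (y), stands up to 14 mm to either side of here along y; where is NOT reported. See the dark square hole in its middle from above, or slide the cell's foot lightly along y until it drops. Stiff: 12 N shifts it.
- tester_floor (a point): Point of the tester at x = y = 0, z = 20 mm: height of the seat's floor, where a fully home cell's underside is. The seat, in the sled's middle, is a square well 25.5 mm wide, 42 mm deep, sides parallel to the tester's, mouth chamfered 1.5 mm. Halfway down a rounded spring jaw (+x side, 4 N) grips the cell: pushing past takes up to 12 N; a cell just let go stays up on it.
- read_top (a point): Middle of the top face of the green round read button, 22 mm wide, on the tester's top at its front (-x) right (-y) corner. It goes straight down 6 mm against a spring (5 N when fully down) and comes back by itself.
- read (a joint): Travel of the read button: 0 m up, 0.006 m fully down.
- cup: Bystander: stainless cup, 72 mm wide and 75 mm high. Origin: centre of its underside.
- bowl: Bystander: white ceramic bowl, 124 mm wide and 50 mm high. Origin: centre of its underside.
- bottle: Bystander: mint green baby bottle, 56 mm wide and 150 mm high. Origin: centre of its underside.
- jar: Bystander: amber jar, 72 mm wide and 85 mm high. Origin: centre of its underside.
Mind the look-alikes: they are no part of the job. Leave any yellow look-alike of the cell alone.

How it is judged:
By the outcome, as a careful person would: the job done as asked, in the order asked, and still so for the second after the job is handed in, with the robot touching nothing.
It also fails if it takes over 61 s, if anything falls off the work surface, if the arm or the gripper's body presses on something with over 40 N, if the wrist force passes 120 N, or if a joint passes its speed limit or range.

## Working session

There is one attempt and no reset: what is moved stays moved. The work goes in short steps, Python scripts to look and compute and a tool call to move; the robot and the scene stay as the last step left them, time stands still between calls to the robot, and variables do not carry over. Pictures are saved under pics/ and viewed, and the job is handed in when it is done.

Besides the shell and the picture viewer there is one more tool, called after "Call:" as name([rows], argument=value, ...), one row to a line, values as JSON. arm_command: Moves the arm, as the interface text tells. Its arguments: {"type":"object","properties":{"plan":{"type":"array","items":{"type":"array","items":{"type":"array","items":{"type":"number"}}}},"hand":{"type":"number"},"newtons":{"type":"number"}},"required":["plan"]}

```bash
ls; mkdir -p pics
python3 - <<'E'
from plant import status,cams,manip
import cv2
for n in("side","top"):
    im=cams.capture(n); cv2.imwrite(f"pics/{n}0.png",im[:,:,::-1])
    print(n,cams.camera_model(n))
print(manip.grip_depth,status.get_obs())
for l in("cell","tester","read_top","blank"):
  for c in("side","top"):
    print(l,c,[( [round(v) for v in d["box"]],round(d["confidence"],2)) for d in cams.boxes_of(l,c)])
E
```

```text
pics
side {'fx': 422.3479498864222, 'fy': 422.3479498864222, 'cx': 278.6381092666576, 'cy': 215.17347492010683, 'rvec': array([ 2.11553083, -0.1699388 ,  0.06780436]), 'tvec': array([-553.4008496 ,   87.34445102, 1159.24759635])}
top {'fx': 445.8133270340684, 'fy': 445.8133270340684, 'cx': 280.54176242388473, 'cy': 214.81153033736194, 'rvec': array([ 2.10428341, -2.14659461,  0.21336945]), 'tvec': array([ -45.51158399,  573.51952182, 1035.52922837])}
18.700000000000003 {'time_s': 0.1, 'qpos': array([-1.27594826e+00,  1.26339279e-01, -4.04610783e-02,  1.40538079e+00,
        5.55447820e-06,  1.57079110e+00]), 'joint_velocities': array([-0.00015203, -0.00028707,  0.00158007, -0.00037246, -0.00142911,
       -0.00116601]), 'joint_efforts': array([ 3.73596704e-03, -4.36907351e+01,  3.53602195e+01,  1.37952584e-02,
        2.21489523e-05,  8.40107930e-06]), 'eef_pos': array([ 152.46528022, -502.01985275,  230.61707263]), 'tool_rot': array([ 8.03305317e-01, -5.95567031e-01, -5.54561317e-04, -4.14611094e-04]), 'force': array([ 0.24677068,  0.31110317, -0.20555063]), 'moment': array([-0.03917247, -0.02929651, -0.01137539]), 'finger_gap': 85.49019236985073}
cell side [([242, 247, 12, 39], 0.93), ([282, 263, 9, 43], 0.74), ([277, 246, 14, 42], 0.71)]
cell top [([324, 230, 14, 15], 0.59), ([324, 264, 20, 16], 0.48), ([355, 228, 21, 17], 0.44)]
tester side []
tester top [([202, 208, 79, 79], 0.65), ([325, 230, 14, 15], 0.63)]
read_top side [([271, 192, 6, 2], 0.61)]
read_top top [([225, 224, 4, 9], 0.39)]
blank side [([286, 285, 12, 44], 0.94)]
blank top [([382, 228, 17, 10], 0.46)]
```

View pics/side0.png

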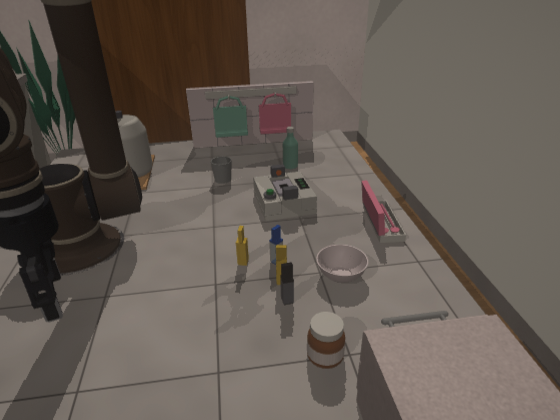

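View pics/top0.png

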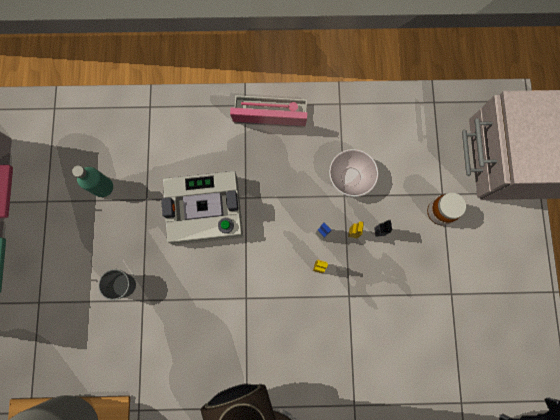

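Run:
```python
import cv2
a=cv2.imread("pics/side0.png")[160:320,190:350];cv2.imwrite("pics/side0z.png",cv2.resize(a,None,fx=3.7,fy=3.7,interpolation=cv2.INTER_CUBIC))
a=cv2.imread("pics/top0.png")[150:290,150:410];cv2.imwrite("pics/top0z.png",cv2.resize(a,None,fx=3,fy=3,interpolation=cv2.INTER_CUBIC))
```

```text
(no output)
```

View pics/side0z.png

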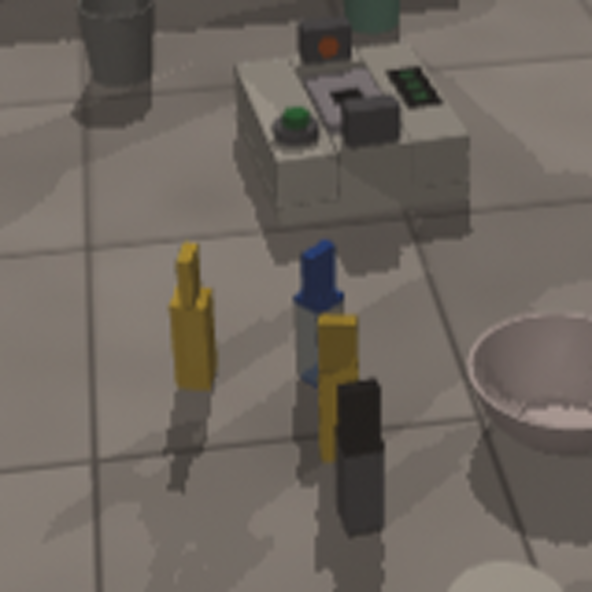

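View pics/top0z.png

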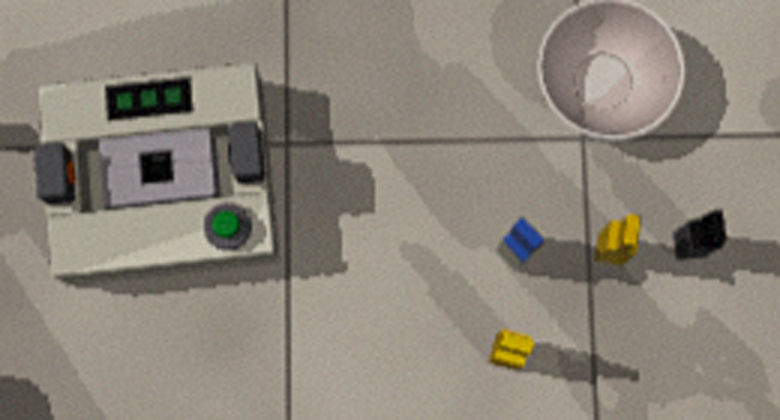

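```bash
cat > h.py <<'E'
import numpy as np,cv2
from plant import status,cams,manip
from scipy.optimize import minimize,least_squares
from scipy.spatial.transform import Rotation as R
CM={n:cams.camera_model(n) for n in("side","top")}
def proj(P,n,s=1,off=(0,0)):
    m=CM[n];K=np.array([[m['fx'],0,m['cx']],[0,m['fy'],m['cy']],[0,0,1.]])
    p=cv2.projectPoints(np.atleast_2d(np.asarray(P,float)),np.array(m['rvec']),np.array(m['tvec']),K,None)[0][:,0]
    return p
def ray(px,n,z):
    m=CM[n];Rm=cv2.Rodrigues(np.array(m['rvec']))[0];c=-Rm.T@m['tvec']
    d=Rm.T@np.array([(px[0]-m['cx'])/m['fx'],(px[1]-m['cy'])/m['fy'],1])
    return c+d*(z-c[2])/d[2]
def box(x0,x1,y0,y1,z0,z1):
    return np.array([[x,y,z] for x in(x0,x1) for y in(y0,y1) for z in(z0,z1)],float)
def place(P,x,y,yaw,z=0):
    c,s=np.cos(yaw),np.sin(yaw);return np.c_[P[:,0]*c-P[:,1]*s+x,P[:,0]*s+P[:,1]*c+y,P[:,2]+z]
def sil(parts,n,S,x0,y0,w,h):
    im=np.zeros((h*S,w*S),np.uint8)
    for P in parts:
        q=(proj(P,n)-[x0,y0]+.5)*S
        cv2.fillConvexPoly(im,np.round(cv2.convexHull(q.astype(np.float32))[:,0]*16).astype(np.int32),255,shift=4)
    return cv2.resize(im,(w,h),interpolation=cv2.INTER_AREA)/255.
BLUE=[box(-12,12,-12,12,64,70),box(-12,12,-5,5,70,106)]
E
python3 - <<'E'
from h import *
ims={n:cv2.imread(f"pics/{n}0.png").astype(float) for n in("side","top")}
W={"top":(308,214,34,34),"side":(262,218,30,30)}
M={}
for n in W:
    x0,y0,w,h=W[n];a=ims[n][y0:y0+h,x0:x0+w]
    b=a[:,:,0]-a[:,:,2]   # B-R
    M[n]=np.clip(b/70,0,1); print(n,b.max()); 
    cv2.imwrite(f"pics/b{n}.png",cv2.resize(M[n]*255,None,fx=12,fy=12,interpolation=0))
c=ray((324,230),"top",90);print(c)
def cost(p):
    e=0
    for n in W: e+=((sil([place(P,p[0],p[1],p[2]) for P in BLUE],n,8,*W[n])-M[n])**2).sum()
    return e
res=[]
for yaw in np.radians(range(0,180,15)):
    r=minimize(cost,[c[0],c[1],yaw],method="Nelder-Mead",options=dict(initial_simplex=[[c[0],c[1],yaw],[c[0]+6,c[1],yaw],[c[0],c[1]+6,yaw],[c[0],c[1],yaw+.25]],xatol=.02,fatol=.01))
    res.append((r.fun,r.x[0],r.x[1],np.degrees(r.x[2])%180))
for r in sorted(res)[:5]:print(np.round(r,2))
p=sorted(res)[0]; 
for n in W:
    a=ims[n].astype(np.uint8);
    x0,y0,w,h=W[n];s=sil([place(P,p[1],p[2],np.radians(p[3])) for P in BLUE],n,8,*W[n])
    z=cv2.resize(a[y0:y0+h,x0:x0+w],None,fx=12,fy=12,interpolation=0)
    cs,_=cv2.findContours((cv2.resize(s,None,fx=12,fy=12)>.5).astype(np.uint8),0,1);cv2.drawContours(z,cs,-1,(0,0,255),1)
    cv2.imwrite(f"pics/fit_{n}.png",z)
# tester coarse
hole=ray((150+157/3,150+168/3),"top",62);but=ray((150+225/3,150+224/3),"top",68)
cor=[ray((150+u/3,150+v/3),"top",60) for u,v in[(40,87),(257,65),(273,253),(52,275)]]
print(hole,but,np.round(cor,1),np.mean(cor,0))
E
```

```text
top 116.0
side 69.0
[ 527.40940882 -157.99439351   90.        ]
[  68.11  531.08 -159.     56.22]
[  68.12  531.14 -159.03   55.89]
[  68.17  531.07 -158.99   54.58]
[  68.25  531.02 -159.29   55.38]
[  68.28  531.08 -159.27   54.33]
[596.67317328 133.2295983   62.        ] [548.43575868  77.23670321  68.        ] [[667.1 230.5  60. ]
 [682.6  52.1  60. ]
 [525.4  39.5  60. ]
 [511.1 216.4  60. ]] [596.54498677 134.65483987  60.        ][ WARN:0@1.314] global loadsave.cpp:1063 imwrite_ Unsupported depth image for selected encoder is fallbacked to CV_8U.
```

Run:
```python
import cv2,numpy as np
a=cv2.imread("pics/fit_top.png");b=cv2.imread("pics/fit_side.png")
b=cv2.copyMakeBorder(b,0,a.shape[0]-b.shape[0],0,0,0);cv2.imwrite("pics/fit.png",cv2.resize(np.hstack([a,b]),None,fx=1,fy=1))
```

```text
(no output)
```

View pics/fit.png

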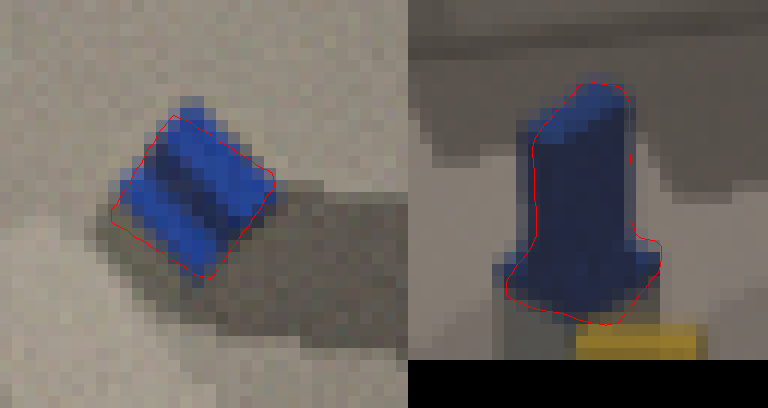

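Run:
```python
from h import *
ims={n:cv2.imread(f"pics/{n}0.png").astype(float) for n in("side","top")}
W={"top":(308,214,34,34),"side":(262,218,30,30)}
M={}
for n in W:
    x0,y0,w,h=W[n];a=ims[n][y0:y0+h,x0:x0+w]
    b=(a[:,:,0]-a[:,:,2])/(a[:,:,0]+a[:,:,2])
    M[n]=np.clip((b+.05)/.25,0,1)
    if n=="side": M[n][24:]=np.where(b[24:]>.1,M[n][24:],0)
cc=ray((324,230),"top",90)
def cost(p):
    e=0
    for k,n in enumerate(W):
        o=p[3+2*k:5+2*k]; x0,y0,w,h=W[n]
        e+=((sil([place(P,p[0],p[1],p[2]) for P in BLUE],n,8,x0-o[0],y0-o[1],w,h)-M[n])**2).sum()
    return e+ 1.0*(np.array(p[3:])**2).sum()
res=[]
for yaw in np.radians(range(0,180,15)):
    x0=np.array([531,-159,yaw,0,0,0,0]);sx=np.vstack([x0]+[x0+d for d in np.diag([5,5,.3,.7,.7,.7,.7])])
    r=minimize(cost,x0,method="Nelder-Mead",options=dict(initial_simplex=sx,xatol=.01,fatol=.01,maxiter=1500))
    res.append((r.fun,list(r.x)))
res.sort(key=lambda t:t[0])
for f,x in res[:5]:print(round(f,2),np.round(x,2),np.degrees(x[2])%180)
p=res[0][1];zz=[]
for k,n in enumerate(W):
    o=p[3+2*k:5+2*k]
    x0,y0,w,h=W[n];z=cv2.resize(ims[n].astype(np.uint8)[y0:y0+h,x0:x0+w],(408,408),interpolation=0);f=408/w
    for P in BLUE:
        q=(proj(place(P,*p[:3]),n)+o-[x0,y0]+.5)*f
        for i in range(8):
            for j in range(i):
                if bin(i^j).count("1")==1: cv2.line(z,tuple(map(int,q[i])),tuple(map(int,q[j])),(0,0,255),1)
    zz.append(z)
cv2.imwrite("pics/fit2.png",np.hstack(zz))
```

```text
6.46 [ 5.3090e+02 -1.5913e+02  7.6000e-01  4.8000e-01 -3.7000e-01 -4.3000e-01
 -4.9000e-01] 43.34722207049045
6.6 [ 5.3124e+02 -1.5885e+02  7.5000e-01  5.8000e-01 -2.6000e-01 -5.5000e-01
 -3.6000e-01] 43.058164160625005
6.65 [ 5.3044e+02 -1.6029e+02  3.8900e+00  8.0000e-02 -4.5000e-01 -3.4000e-01
 -7.1000e-01] 43.156690957120105
6.68 [ 5.3049e+02 -1.5990e+02  7.4000e-01  1.5000e-01 -5.0000e-01 -3.5000e-01
 -6.3000e-01] 42.20907076111167
6.77 [ 5.3092e+02 -1.5821e+02  7.6000e-01  8.3000e-01 -2.8000e-01 -4.0000e-01
 -1.8000e-01] 43.44097607501095
```

View pics/fit2.png

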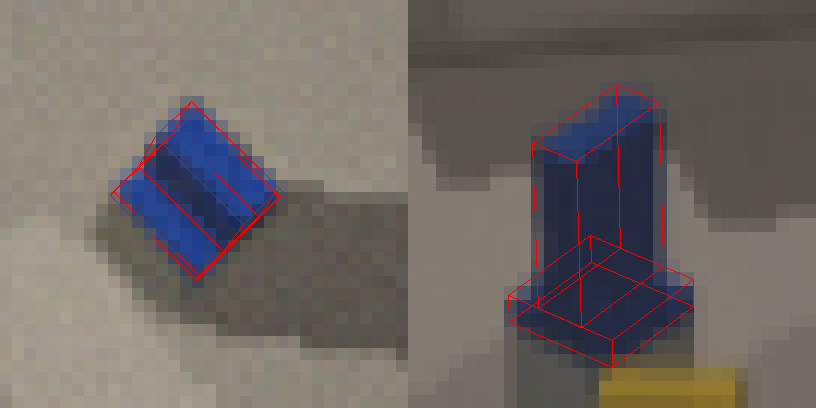

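Call:
arm_command([
  [[-0.018,-0.038,0,0],[-0.018,-0.038,0,0],[-0.018,-0.038,0,0],[-0.018,-0.038,0,0],[-0.018,-0.038,0,0]],
], hand=0.6, newtons=25)

```text
time_s: 1.0
eef_pos: [309.2, -359.8, 231.5]
tool_rot: [0.803, -0.596, 0.0, 0.0]
force: [-0.7, -0.9, -0.6]
finger_gap: 51.2
```

Call:
arm_command([
  [[-0.018,-0.038,0,0],[-0.018,-0.038,0,0],[-0.018,-0.038,0,0],[-0.018,-0.038,0,0],[-0.018,-0.038,0,0]],
])

```text
time_s: 1.5
eef_pos: [465.0, -218.3, 231.5]
tool_rot: [0.803, -0.596, 0.0, 0.0]
force: [0.2, -0.1, 0.6]
finger_gap: 51.1
```

Call:
arm_command([
  [[-0.018,-0.038,0,0],[0,0,0,-8],[0,0,0,-8],[0,0,0,-8],[0,0,0,0]],
])

```text
time_s: 2.0
eef_pos: [495.1, -191.2, 231.2]
tool_rot: [0.91, -0.415, -0.0, -0.0]
force: [0.1, 0.3, -0.2]
finger_gap: 51.2
```

```bash
cat >> h.py <<'E'
def ang(o=None):
    o=o or status.get_obs();v=R.from_quat(o["tool_rot"]).as_matrix();return np.degrees(np.arctan2(v[1,0],v[0,0])),v
def togo(x,y,z,a):
    o=status.get_obs();A,v=ang(o);d=np.array([x,y,z])-o["eef_pos"]
    t=-((a-A+180)%360-180)
    print("t",o["time_s"],"pos",np.round(o["eef_pos"],1),"ang",round(A,2),"F",np.round(o["force"],1),"gap",round(o["finger_gap"],1))
    print(" turn",round(t,2),"shift(tool)",np.round(v.T@d,1),"tilt z",np.round(v[:,2],4))
    w=np.radians(a);X=np.array([np.cos(w),np.sin(w),0]);Y=np.array([np.sin(w),-np.cos(w),0]);print(" shift after turn",np.round([X@d,Y@d,-d[2]],1))
E
python3 -c "
from h import *
togo(531,-159,150,-46.7)"
```

```text
t 2.0 pos [ 495.1 -191.2  231.2] ang -49.06 F [ 0.1  0.3 -0.2] gap 51.2
 turn -2.36 shift(tool) [ -0.8 -48.2  81.2] tilt z [-2.e-04  1.e-04 -1.e+00]
 shift after turn [  1.2 -48.2  81.2]
```

Call:
arm_command([
  [[0,0,0,-2.4],[0.001,-0.024,0,0],[0,-0.024,0,0],[0,0,0.04,0],[0,0,0.04,0]],
])

```text
time_s: 2.5
eef_pos: [532.1, -159.2, 151.5]
tool_rot: [0.917, -0.398, 0.002, -0.0]
force: [-0.5, -0.1, -0.3]
finger_gap: 51.5
```

```bash
python3 -c "
from h import *
togo(531,-159,75,-46.7)
im=cams.capture('side');cv2.imwrite('pics/side1z.png',cv2.resize(im[150:290,200:360,::-1],None,fx=4,fy=4,interpolation=2))
im=cams.capture('top');cv2.imwrite('pics/top1z.png',cv2.resize(im[150:290,200:400,::-1],None,fx=4,fy=4,interpolation=2))
"
```

```text
t 2.5 pos [ 532.1 -159.2  151.5] ang -46.88 F [-0.5 -0.1 -0.3] gap 51.5
 turn -0.18 shift(tool) [-1.1  0.8 76.5] tilt z [ 0.0035 -0.001  -1.    ]
 shift after turn [-0.9  0.7 76.5]
```

View pics/side1z.png

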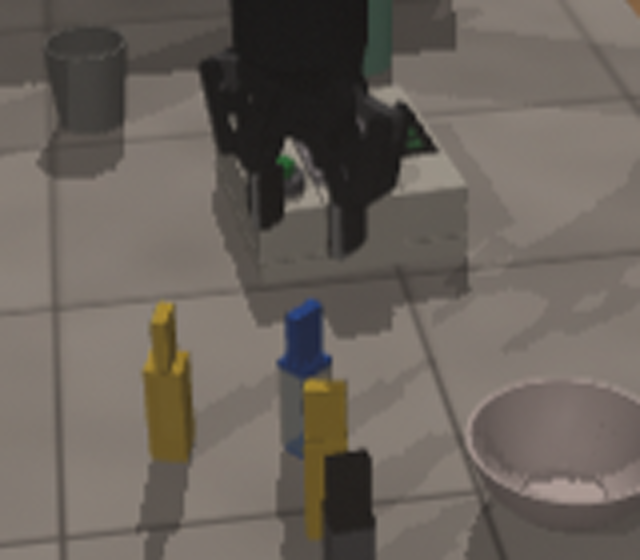

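View pics/top1z.png

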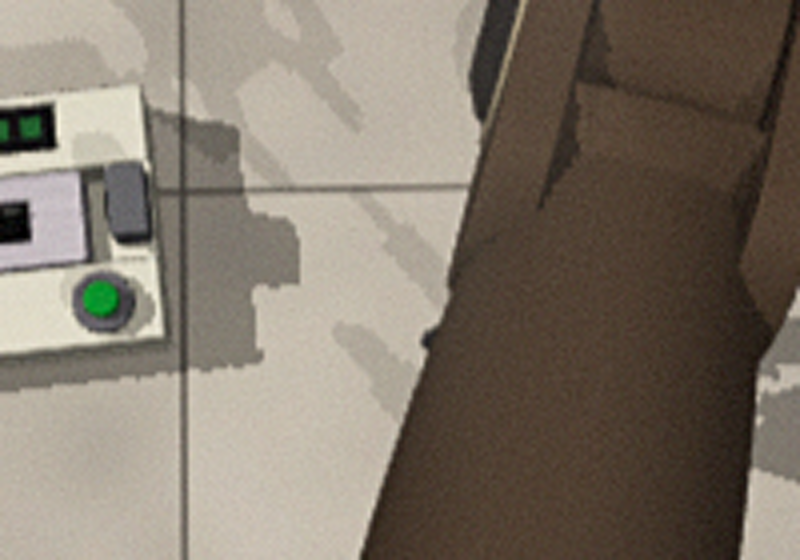

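Call:
arm_command([
  [[-0.001,0.001,0.02,0],[0,0,0.02,0],[0,0,0.02,0],[0,0,0.015,0],[0,0,0,0]],
])

```text
time_s: 3.1
eef_pos: [528.7, -159.4, 76.3]
tool_rot: [0.918, -0.398, -0.001, 0.0]
force: [0.2, 0.8, -0.0]
finger_gap: 51.0
```

Call:
arm_command([
  [[0,0,0,0],[0,0,0,0],[0,0,0,0],[0,0,0,0],[0,0,0,0]],
], hand=0, newtons=25)

```text
time_s: 3.6
eef_pos: [530.0, -159.5, 77.9]
tool_rot: [0.918, -0.397, 0.001, -0.0]
force: [-0.8, 0.0, 6.4]
finger_gap: 9.6
```

```bash
python3 -c "
from h import *
togo(531,-159,75,-46.7)
im=cams.capture('side');cv2.imwrite('pics/side2z.png',cv2.resize(im[150:290,200:360,::-1],None,fx=4,fy=4,interpolation=2))
"
```

```text
t 3.6 pos [ 530.  -159.5   77.9] ang -46.72 F [-0.8  0.   6.4] gap 9.6
 turn -0.02 shift(tool) [ 0.4 -1.   2.9] tilt z [ 2.3e-03 -7.0e-04 -1.0e+00]
 shift after turn [ 0.4 -1.   2.9]
```

View pics/side2z.png

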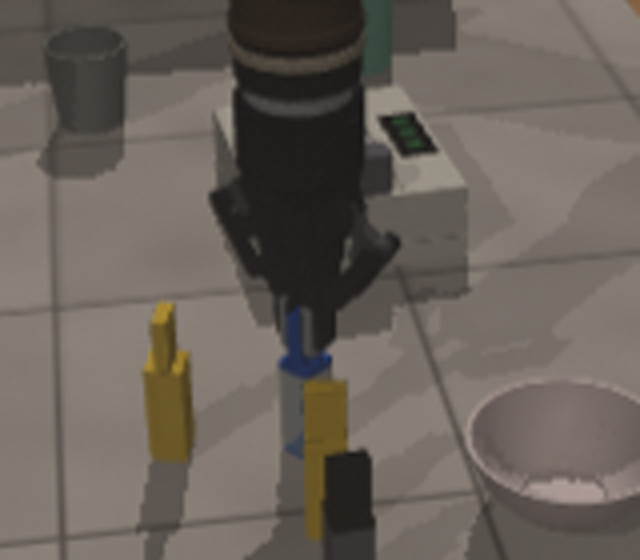

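Call:
arm_command([
  [[0,0,-0.01,0],[0,0,-0.025,0],[0,0,-0.025,0],[0,0,-0.025,0],[0,0,-0.025,0]],
], newtons=40)

```text
time_s: 4.15
eef_pos: [528.9, -159.1, 187.9]
tool_rot: [0.918, -0.396, -0.0, 0.0]
force: [0.3, -1.0, -2.5]
finger_gap: 9.3
```

Run:
```python
from h import *
togo(597,133.5,190,4.9)
im=cams.capture('side');cv2.imwrite('pics/side3z.png',cv2.resize(im[120:290,200:360,::-1],None,fx=3.5,fy=3.5,interpolation=2))
# tester fit on top0: edges via subpixel corners + hole centroid
a=cv2.imread("pics/top0.png");g=cv2.cvtColor(a,cv2.COLOR_BGR2GRAY)
print(g[196:216,192:212])
print(a[217:234,216:234,1].astype(int)-a[217:234,216:234,2])
```

```text
t 4.15 pos [ 528.9 -159.1  187.9] ang -46.72 F [ 0.3 -1.  -2.5] gap 9.3
 turn -51.62 shift(tool) [-166.4 -250.2   -2.1] tilt z [-0. -0. -1.]
 shift after turn [  92.8 -285.7   -2.1]
[[130 132 137 146 146 138 142 139 142 141 144 140 144 141 145 143 141 144
  138 144]
 [143 142 140 140 143 141 138 144 143 145 140 142 140 142 142 146 140 139
  140 138]
 [139 145 142 140 144 142 143 140 137 139 145 140 141 142 146 142 143 145
  139 145]
 [139 141 142 140 141 144 143 143 146 132 133 126 126 128 124 132 141 145
  139 144]
 [141 140 139 138 128 113 107 105  97  84  90  75  74  65  59 104 146 145
  143 146]
 [145 139 144 147  88  51  48  36  26  33  30  20  21  15  18 104 151 150
  146 144]
 [143 140 146 149  74  11   6   4  13  35  34  36  36  14  17 107 148 146
  145 143]
 [139 145 149 149  82  15   0   3  12  26  25  29  17   9  10  88 120 136
  138 139]
 [138 143 139 140  95  16  13   0   0  11   5  11   3   0   9  72 131 144
  143 143]
 [135 135 137 139  95  18   4   0   8   7  14   9   5   0  13  74 149 148
  143 143]
 [141 141 144 148 113  29   0   0  10  12  10   9  10   6  10  71 14
[... 1358 characters left out ...]
104  45   2   3  -1   3]
 [ -5  -2  -4  -1   4 102 108  96  90  95  94  96  94  41   3  -6  -3   2]
 [ -1  -6   0  -7   0  73 104 107 100 102 105  93  75  27  -3   3  -1   1]
 [ -7  -1  -6  -3  -2  36  80 109  99  98 104  80  40   7  -3  -6  -4  -3]
 [ -3  -7   0   1  -6   5  24  65  69  77  59  45   4  -2  -2   1  -1   1]
 [ -5  -5  -4  -3   1  -3  -1   4  15  20  10   4   1   3   2  -3  -1  -3]
 [ -9  -4  -8  -3   0  -3  -4  -1  -6  -1  -1  -6  -4  -5  -4   1  -1  -4]
 [ -8  -4  -8  -8   3  -4  -1  -4  -3  -1  -5  -3  -2   2  -1  -2  -3  -6]
 [ -6  -4  -8  -5  -5  -2  -4  -2  -3   3  -4   7   0   0  -7  -4  -4   0]
 [ -7  -4  -2  -6  -5  -5  -4  -1  -5  -2  -4  -4  -2  -3  -6  -3  -3  -5]]
```

View pics/side3z.png

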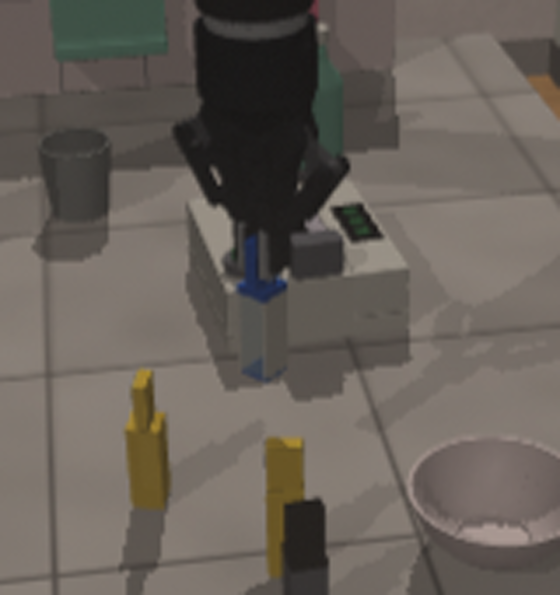

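Run:
```python
from h import *
a=cv2.imread("pics/top0.png");g=cv2.cvtColor(a,cv2.COLOR_BGR2GRAY).astype(float)
def fit(halfs):
  def cost(p):
    P=place(np.array([[sx*halfs,sy*halfs,62.] for sx,sy in((1,1),(1,-1),(-1,-1),(-1,1))]),p[0],p[1],p[2])
    return ((sil([P],"top",8,190,194,24,24)*1-np.clip((142-g[194:218,190:214])/(142-8),0,1))**2).sum()
  x0=np.array([597,133.5,.085]);r=minimize(cost,x0,method="Nelder-Mead",options=dict(initial_simplex=[x0,x0+[3,0,0],x0+[0,3,0],x0+[0,0,.1]],xatol=.01,fatol=1e-3));return r.fun,r.x
for h in(12.75,13.5,14.25):print(h,fit(h))
# tester outline: V-mask
z=a[150:260,150:255].astype(float); print(np.round(cv2.cvtColor(a,cv2.COLOR_BGR2GRAY)[[170,180,190,225,235],150:180]))
def tc(p):
    P=place(box(-80,80,-90,90,60,60),p[0],p[1],p[2]);return P
# edges: sample profiles across each side, find max gradient
def edgefit():
    gs=cv2.GaussianBlur(g,(0,0),.7)
    ins=lambda u:u
    samples=[(s*80,t) for s in(1,-1) for t in np.linspace(-60,60,25)]
    sy=[(t,s*90) for s in(1,-1) for t in np.r_[np.linspace(-70,-30,10),np.linspace(30,70,10)]]
    def run(p):
        out=[]
        for k,L in(("x",samples),("y",sy)):
            for (X,Y) in L:
                best=[]
                ds=np.arange(-7,7.01,.25)
                P=np.array([[X+(np.sign(X)*d if k=="x" else 0),Y+(np.sign(Y)*d if k=="y" else 0),60] for d in ds])
                q=proj(place(P,*p),"top").astype(np.float32)
                v=cv2.remap(gs.astype(np.float32),q[:,0][None],q[:,1][None],cv2.INTER_CUBIC)[0]
                gr=-np.gradient(v);i=np.argmax(gr)
                if 2<i<len(ds)-3 and gr[i]>2: out.append((k,np.sign(X if k=="x" else Y),X,Y,ds[i]))
        return out
    p=np.array([596.6,134.6,.085])
    for it in range(4):
        o=run(p)
        A=[];b=[]
        for k,s,X,Y,d in o:
            if k=="x":A.append([1,0,-Y]);b.append(s*d)
            else:A.append([0,1,X]);b.append(s*d)
        A=np.array(A);b=np.array(b)
        r=least_squares(lambda u:A@u-b,[0,0,0],loss="soft_l1",f_scale=.5).x
        c,s_=np.cos(p[2]),np.sin(p[2]);p=p+[c*r[0]-s_*r[1],s_*r[0]+c*r[1],r[2]]
    for k in"xy":
        for s in(1,-1):print(k,s,np.median([w[4] for w in o if w[0]==k and w[1]==s]),sum(w[0]==k and w[1]==s for w in o))
    return p
p=edgefit();print("tester",p,np.degrees(p[2]))
gm=np.clip((a[:,:,1].astype(float)-a[:,:,2])[217:232,216:232],0,None);gm[gm<8]=0
u=(gm.sum(0)@np.arange(216,232))/gm.sum();v=(gm.sum(1)@np.arange(217,232))/gm.sum()
for zz in(62,70,78):print("button",u,v,ray((u,v),"top",zz))
```

```text
12.75 (np.float64(8.272535728971045), array([5.98688505e+02, 1.35055687e+02, 8.40014661e-02]))
13.5 (np.float64(10.716446739087704), array([5.98533632e+02, 1.35052090e+02, 3.50157812e-02]))
14.25 (np.float64(17.901441029458226), array([5.98891463e+02, 1.34458300e+02, 4.46269334e-02]))
[[143 140 139 137 137 142 137 140 144 138 139 143 139 147 140 141 143 145
  143 144 147 145 148 143 144 141 144 144 148 146]
 [137 141 144 140 142 138 142 142 138 140 147 140 145 185 182 172 171 171
  166 166 164 165 163 166 161 166 160 162 163 161]
 [140 150 143 147 143 141 146 142 147 143 139 143 131 126 165 162 164 166
  161 164 162 161 164 164 165 166 163 164 166 162]
 [127 128 130 129 133 126 128 129 130 128 130 130 127 131 125 132 176 169
  165 168 162 164 163 168 163 163 164 162 165 163]
 [129 134 145 145 148 145 142 145 145 150 148 146 147 152 136 131 133 165
  169 165 162 164 165 164 161 163 168 166 164 167]]
x 1 -2.5 1
x -1 0.0 25
y 1 -1.375 12
y -1 -0.5 20
tester [5.98362734e+02 1.37334976e+02 9.65416126e-02] 5.531426946531185
button 224.64884318766067 224.1948586118252 [550.64492342  78.77954169  62.        ]
button 224.64884318766067 224.1948586118252 [549.25558969  77.8516003   70.        ]
button 224.64884318766067 224.1948586118252 [547.86625596  76.92365891  78.        ]
```

Call:
arm_command([
  [[0,0,0,-8.5],[0,0,0,-8.5],[0,0,0,-8.5],[0,0,0,-8.5],[0,0,0,-8.5]],
])

```text
time_s: 4.7
eef_pos: [529.0, -159.2, 186.5]
tool_rot: [0.999, -0.034, -0.0, -0.0]
force: [0.4, 0.8, -0.9]
finger_gap: 9.4
```

Call:
arm_command([
  [[0,0,0,-8.5],[0,0,0,-0.8],[0.012,-0.036,0,0],[0.012,-0.036,0,0],[0.012,-0.036,0,0]],
])

```text
time_s: 5.2
eef_pos: [555.5, -47.5, 186.5]
tool_rot: [0.999, 0.042, 0.0, 0.0]
force: [-0.0, -0.4, -1.7]
finger_gap: 9.2
```

Call:
arm_command([
  [[0.012,-0.036,0,0],[0.012,-0.036,0,0],[0.012,-0.036,0,0],[0.01,-0.03,0,0],[0,0,0,0]],
])

```text
time_s: 5.7
eef_pos: [589.5, 96.6, 186.0]
tool_rot: [0.999, 0.045, -0.0, -0.001]
force: [0.7, 0.3, -0.8]
finger_gap: 9.3
```

Run:
```python
from h import *
togo(598.3,134.7,145,5.1)
im=cams.capture('side');cv2.imwrite('pics/side4z.png',cv2.resize(im[120:240,230:350,::-1],None,fx=5,fy=5,interpolation=2))
im=cams.capture('top');cv2.imwrite('pics/top4z.png',cv2.resize(im[150:270,140:280,::-1],None,fx=4,fy=4,interpolation=2))
```

```text
t 5.7 pos [589.5  96.6 186. ] ang 5.16 F [ 0.7  0.3 -0.8] gap 9.3
 turn 0.06 shift(tool) [ 12.2 -37.1  41. ] tilt z [-1.e-04  1.e-03 -1.e+00]
 shift after turn [ 12.1 -37.1  41. ]
```

View pics/side4z.png

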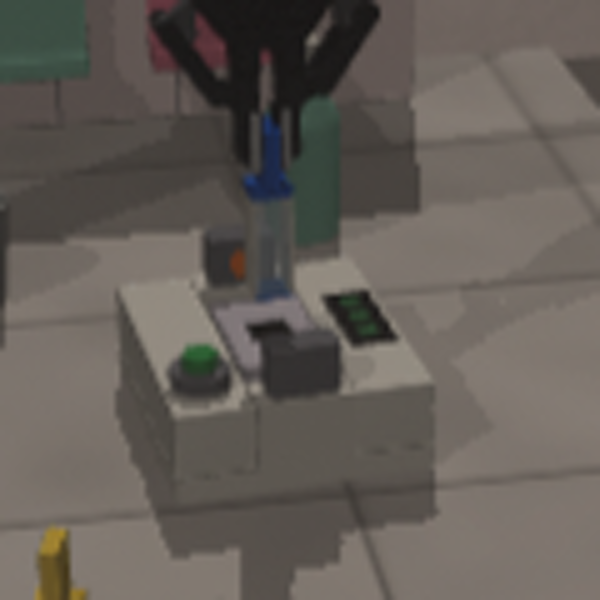

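View pics/top4z.png

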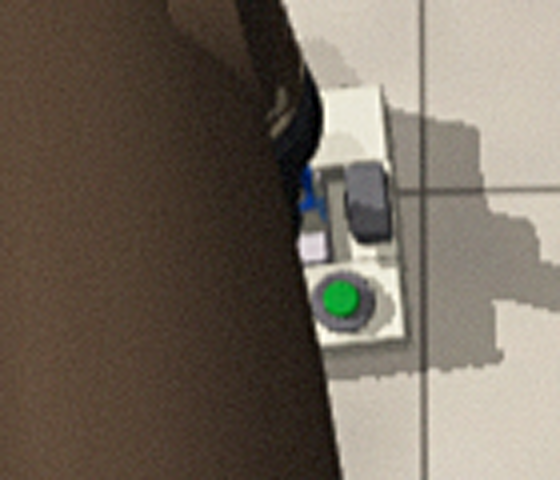

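Call:
arm_command([
  [[0.012,-0.037,0,0],[0,0,0,0],[0,0,0.015,0],[0,0,0.015,0],[0,0,0.008,0]],
])

```text
time_s: 6.3
eef_pos: [597.0, 129.5, 147.2]
tool_rot: [0.999, 0.043, -0.001, 0.0]
force: [-0.4, -1.2, -0.9]
finger_gap: 9.4
```

Call:
arm_command([
  [[0,0,0,0],[0,0,0,0],[0,0,0,0],[0,0,0,0],[0,0,0,0]],
])

```text
time_s: 6.8
eef_pos: [598.0, 131.1, 148.8]
tool_rot: [0.999, 0.044, 0.0, -0.0]
force: [-0.6, 0.0, -0.8]
finger_gap: 8.8
```

Run:
```python
from h import *
togo(598.3,134.7,145,5.1)
im=cams.capture('side');cv2.imwrite('pics/side5.png',im[:,:,::-1]);cv2.imwrite('pics/side5z.png',cv2.resize(im[140:230,240:330,::-1],None,fx=6.6,fy=6.6,interpolation=2))
```

```text
t 6.8 pos [598.  131.1 148.8] ang 5.09 F [-0.6  0.  -0.8] gap 8.8
 turn -0.01 shift(tool) [ 0.6 -3.6  3.8] tilt z [ 9.e-04  2.e-04 -1.e+00]
 shift after turn [ 0.6 -3.6  3.8]
```

View pics/side5z.png

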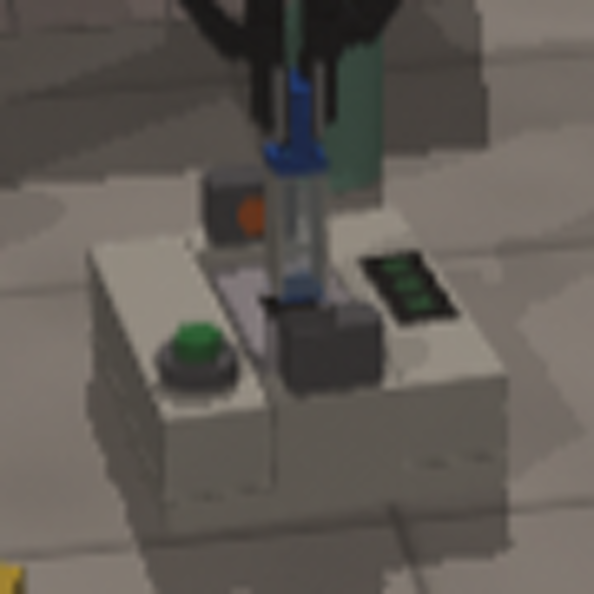

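Run:
```python
from h import *
print("hole proj",proj([[598.7,135.05,62],[597.9,136.1,62]],"side"))
a=cv2.imread("pics/side0.png");g=cv2.cvtColor(a,cv2.COLOR_BGR2GRAY).astype(float)
print(g[180:192,276:296].astype(int))
b=cv2.imread("pics/side5.png").astype(float)
m=((b[:,:,0]-b[:,:,2])/(b[:,:,0]+b[:,:,2]+1)); print(np.round(m[160:192,276:294]*100).astype(int))
zz=[]
for im,ps,zb in((b,(598,132.1,np.radians(95.1)),148.8-77.5),):
    z=cv2.resize(im[140:220,250:330].astype(np.uint8),None,fx=7,fy=7,interpolation=0)
    for P in BLUE+[box(-11,11,-11,11,0,3)]:
        q=(proj(place(P,*ps,z=zb),"side")-[250,140]+.5)*7
        for i in range(8):
            for j in range(i):
                if bin(i^j).count("1")==1: cv2.line(z,tuple(map(int,q[i])),tuple(map(int,q[j])),(0,0,255),1)
    for hp in((598.7,135.05),):
        P=place(np.array([[sx*12.75,sy*12.75,62.] for sx,sy in((1,1),(1,-1),(-1,-1),(-1,1))]),*hp,np.radians(5.1))
        cv2.polylines(z,[((proj(P,"side")-[250,140]+.5)*7).astype(int)],True,(0,255,0),1)
    z0=cv2.resize(a[140:220,250:330],None,fx=7,fy=7,interpolation=0);cv2.polylines(z0,[((proj(P,"side")-[250,140]+.5)*7).astype(int)],True,(0,255,0),1)
    cv2.imwrite("pics/ov5.png",z);cv2.imwrite("pics/ov0.png",z0)
```

```text
hole proj [[284.18550112 185.66595408]
 [283.87711257 185.53391384]]
[[ 86  87  87  86  87  86  86 108 112 113 113 113 112 112 101 126 128 128
  102  49]
 [109 111 111 111 112 113 111 111 112 113 113 113 111 112 101 110 126 128
  129  67]
 [112 111 111 111 112 112 112 112 111 111 109 112 113 112 113  94 119 129
  129 101]
 [112 112 111 110 109 106 104 100  95  94  88 105 112 112 112  98 105 125
  129 128]
 [112 113 111  93  86  79  69  57  47  46  46  83 106 112 112 113 105 114
  123 124]
 [112 112 114  63  37  30  30  28  29  29  32  48  88 104 103 101 100  88
  101 102]
 [111 113 113  89  42  30  32  40  46  47  49  52  72  83  77  72  69  69
   68  69]
 [110 113 113 114  61  44  42  59  68  69  69  69  69  70  69  69  70  70
   70  70]
 [101 111 113 114  90  84  51  61  69  70  70  70  70  69  68  66  66  64
   66  66]
 [ 81 109 113 114 115 114  57  51  66  66  67  67  66  64  62  58  53  51
   51  50]
 [ 79 102 112 114 114 115  61  42  53  52  50  50  50  49  48  47  46  47
   47  47]
 [ 76  81 110 114 114 115  67  41  45  48  46  47  48  47  46  47  47  47
   46  48]]
[[ -7  -7 
[... 1690 characters left out ...]
  4  -5  -4  -5  -7  -6]
 [ -3  -3  -2  -2   0  -4  -2  12  16  16  15  16  13  -4  -4  -4  -6  -6]
 [ -2  -3  -3  -3  -3  -5   1  17  20  20  18  15  17  -1  -3  -3  -3  -6]
 [ -2  -3  -3  -4  -5  -7  12  23  28  28  23  13   9   3  -3  -3  -3  -5]
 [ -3  -3  -3  -3  -4  -9   0   0  -5  -7  -5  -4  -3  -3  -3  -2  -2  -2]
 [ -3  -3  -3  -3  -4  -5  -4  -4  -3  -3  -3  -3  -3  -4  -3  -2  -2  -3]
 [ -3  -3  -3  -3  -3  -3  -3  -3  -3  -2  -3  -3  -3  -4  -4  -3  -2  -3]
 [ -3  -3  -3  -3  -3  -3  -3  -3  -4  -3  -3  -3  -3  -3  -4  -3  -2  -3]
 [ -3  -3  -3  -2  -3  -3  -4  -3  -3  -3  -3  -3  -4  -3  -3  -3  -3  -4]
 [ -5  -3  -3  -3  -3  -3  -3  -3  -3  -3  -3  -3  -3  -4  -3  -3  -3  -3]]
```

View pics/ov5.png

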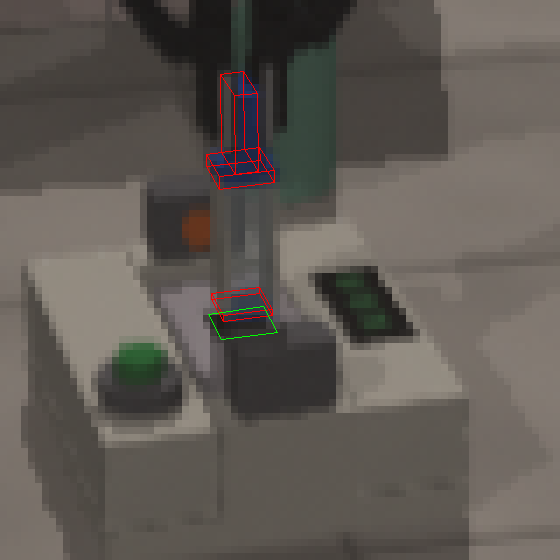

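View pics/ov0.png

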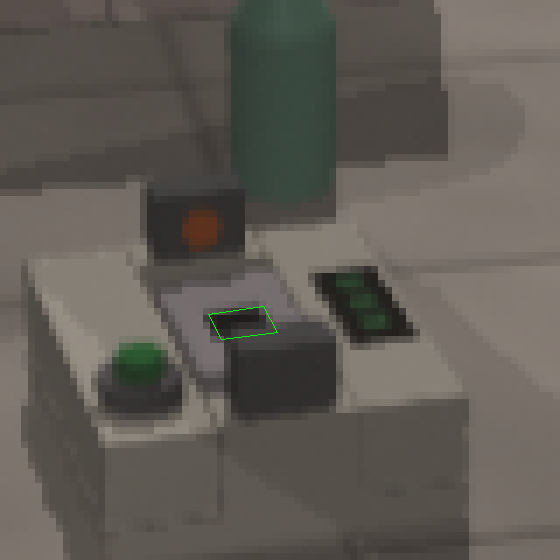

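Call:
arm_command([
  [[-0.001,-0.0035,0,0],[0,0,0.003,0],[0,0,0.003,0],[0,0,0,0],[0,0,0,0]],
])

```text
time_s: 7.35
eef_pos: [596.2, 134.3, 142.0]
tool_rot: [0.999, 0.044, -0.0, 0.0]
force: [-1.0, -0.1, -1.5]
finger_gap: 9.9
```

Call:
arm_command([
  [[0,0,0.001,0],[0,0,0.001,0],[0,0,0.001,0],[0,0,0,0],[0,0,0,0]],
])

```text
time_s: 7.85
eef_pos: [596.6, 134.5, 139.7]
tool_rot: [0.999, 0.044, 0.0, -0.0]
force: [-0.1, -0.5, 2.0]
finger_gap: 9.1
```

Call:
arm_command([
  [[0,0,0.001,0],[0,0,0,0],[0,0,0.001,0],[0,0,0,0],[0,0,0,0]],
])

```text
time_s: 8.35
eef_pos: [596.3, 134.7, 136.9]
tool_rot: [0.999, 0.044, -0.0, -0.0]
force: [0.6, 1.2, -0.3]
finger_gap: 9.1
```

Call:
arm_command([
  [[0,0,0.001,0],[0,0,0,0],[0,0,0.001,0],[0,0,0,0],[0,0,0,0]],
])

```text
time_s: 8.85
eef_pos: [596.6, 134.7, 136.6]
tool_rot: [0.999, 0.044, 0.001, -0.0]
force: [-2.8, 1.5, 8.2]
finger_gap: 9.2
```

Run:
```python
from h import *
togo(598.3,134.7,145,5.1)
im=cams.capture('side');cv2.imwrite('pics/side6.png',im[:,:,::-1]);cv2.imwrite('pics/side6z.png',cv2.resize(im[140:220,245:325,::-1],None,fx=7,fy=7,interpolation=2))
```

```text
t 8.85 pos [596.6 134.7 136.6] ang 5.1 F [-2.8  1.5  8.2] gap 9.2
 turn 0.0 shift(tool) [ 1.7  0.2 -8.4] tilt z [ 1.4e-03  9.0e-04 -1.0e+00]
 shift after turn [ 1.7  0.2 -8.4]
```

View pics/side6z.png

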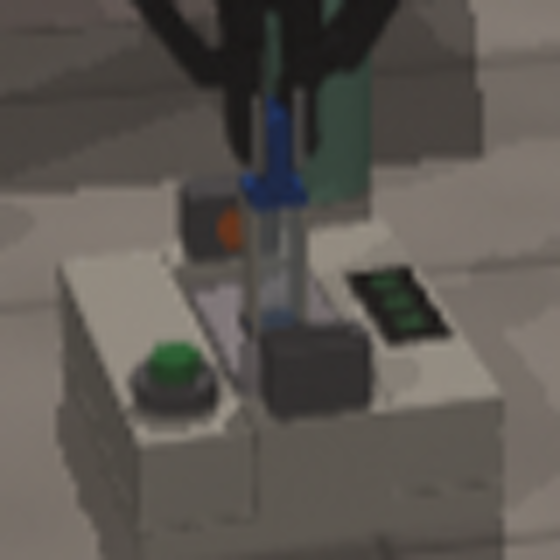

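Call:
arm_command([
  [[-0.0005,0,0,0],[0,0,0,0],[0,0,0,0],[0,0,0,0],[0,0,0,0]],
])

```text
time_s: 9.4
eef_pos: [596.3, 134.8, 136.6]
tool_rot: [0.999, 0.044, 0.001, -0.0]
force: [-1.3, 1.7, 8.0]
finger_gap: 9.3
```

Call:
arm_command([
  [[0,-0.0005,0,0],[0,0,0,0],[0,0,0,0],[0,0,0,0],[0,0,0,0]],
])

```text
time_s: 9.9
eef_pos: [596.3, 134.9, 136.6]
tool_rot: [0.999, 0.044, 0.001, -0.0]
force: [-2.6, 0.6, 6.9]
finger_gap: 9.4
```

Call:
arm_command([
  [[-0.001,0,0,0],[0,0,0,0],[0,0,0,0],[0,0,0,0],[0,0,0,0]],
])

```text
time_s: 10.4
eef_pos: [595.9, 134.9, 136.7]
tool_rot: [0.999, 0.044, 0.002, -0.0]
force: [0.8, 0.9, 6.3]
finger_gap: 9.4
```

Call:
arm_command([
  [[0,-0.001,0,0],[0,0,0,0],[0,0,0,0],[0,0,0,0],[0,0,0,0]],
])

```text
time_s: 10.9
eef_pos: [595.9, 135.3, 136.6]
tool_rot: [0.999, 0.044, 0.002, 0.001]
force: [0.4, -0.7, 6.9]
finger_gap: 9.1
```

Call:
arm_command([
  [[0,0,-0.001,0],[-0.001,0,0,0],[-0.001,0,0,0],[0,0,0,0],[0,0,0,0]],
])

```text
time_s: 11.4
eef_pos: [593.7, 135.5, 136.7]
tool_rot: [0.999, 0.044, 0.001, 0.0]
force: [4.7, -0.6, 3.1]
finger_gap: 9.5
```

Call:
arm_command([
  [[0.001,0,0,0],[0.001,0,0,0],[0.001,0,0,0],[0,0,0,0],[0,0,0,0]],
])

```text
time_s: 11.9
eef_pos: [594.8, 136.0, 135.2]
tool_rot: [0.999, 0.045, -0.001, -0.0]
force: [0.4, -0.3, -1.8]
finger_gap: 9.3
```

Call:
arm_command([
  [[0.001,0,0,0],[0.001,0,0,0],[0,0,0,0],[0,0,0,0],[0,0,0,0]],
])

```text
time_s: 12.4
eef_pos: [596.9, 136.0, 135.8]
tool_rot: [0.999, 0.044, -0.001, 0.0]
force: [-3.2, -0.0, -2.9]
finger_gap: 9.4
```

Call:
arm_command([
  [[-0.0015,0,0,0],[0,0,0,0],[0,0,0.001,0],[0,0,0.001,0],[0,0,0,0]],
])

```text
time_s: 12.9
eef_pos: [596.4, 135.9, 134.3]
tool_rot: [0.999, 0.044, 0.0, -0.0]
force: [-0.7, 0.1, -0.9]
finger_gap: 9.5
```

Call:
arm_command([
  [[0,0,0.001,0],[0,0,0.001,0],[0,0,0,0],[0,0,0,0],[0,0,0,0]],
])

```text
time_s: 13.4
eef_pos: [596.3, 135.9, 132.2]
tool_rot: [0.999, 0.044, 0.0, -0.0]
force: [-0.7, 0.5, -1.3]
finger_gap: 9.2
```

Call:
arm_command([
  [[0,0,0.001,0],[0,0,0.001,0],[0,0,0.001,0],[0,0,0.001,0],[0,0,0,0]],
])

```text
time_s: 13.9
eef_pos: [596.3, 135.9, 128.1]
tool_rot: [0.999, 0.044, 0.0, -0.0]
force: [-0.6, -0.4, -1.3]
finger_gap: 9.4
```

Call:
arm_command([
  [[0,0,0.001,0],[0,0,0.001,0],[0,0,0.001,0],[0,0,0,0],[0,0,0,0]],
])

```text
time_s: 14.4
eef_pos: [596.3, 135.9, 125.2]
tool_rot: [0.999, 0.044, -0.0, -0.0]
force: [0.8, -0.0, -0.6]
finger_gap: 9.0
```

Call:
arm_command([
  [[0,0,0.001,0],[0,0,0.001,0],[0,0,0.001,0],[0,0,0,0],[0,0,0,0]],
])

```text
time_s: 14.9
eef_pos: [595.8, 135.9, 122.1]
tool_rot: [0.999, 0.044, -0.0, 0.0]
force: [-2.8, 0.8, -0.2]
finger_gap: 8.9
```

Call:
arm_command([
  [[0,0,0.001,0],[0,0,0.001,0],[0,0,0.001,0],[0,0,0,0],[0,0,0,0]],
], newtons=50)

```text
time_s: 15.4
eef_pos: [596.0, 135.9, 119.1]
tool_rot: [0.999, 0.044, -0.0, -0.0]
force: [-4.5, -0.5, 1.8]
finger_gap: 9.1
```

Call:
arm_command([
  [[0,0,0.001,0],[0,0,0.001,0],[0,0,0.001,0],[0,0,0,0],[0,0,0,0]],
])

```text
time_s: 15.9
eef_pos: [596.0, 135.9, 115.8]
tool_rot: [0.999, 0.044, -0.0, 0.0]
force: [-3.6, -0.7, -0.6]
finger_gap: 9.0
```

Call:
arm_command([
  [[0,0,0.001,0],[0,0,0.001,0],[0,0,0.001,0],[0,0,0,0],[0,0,0,0]],
])

```text
time_s: 16.4
eef_pos: [596.2, 135.9, 113.1]
tool_rot: [0.999, 0.044, -0.0, 0.0]
force: [-4.5, -0.1, 0.8]
finger_gap: 9.1
```

Call:
arm_command([
  [[0,0,0.001,0],[0,0,0.001,0],[0,0,0.001,0],[0,0,0.001,0],[0,0,0.001,0]],
])

```text
time_s: 16.9
eef_pos: [596.3, 135.9, 108.2]
tool_rot: [0.999, 0.044, 0.0, -0.0]
force: [-3.7, -0.9, 0.9]
finger_gap: 9.2
```

Call:
arm_command([
  [[0,0,0.001,0],[0,0,0.001,0],[0,0,0.001,0],[0,0,0.001,0],[0,0,0.001,0]],
])

```text
time_s: 17.4
eef_pos: [596.3, 135.9, 103.2]
tool_rot: [0.999, 0.044, -0.0, -0.0]
force: [-4.9, -0.7, 1.4]
finger_gap: 9.0
```

Call:
arm_command([
  [[0,0,0.001,0],[0,0,0.001,0],[0,0,0.001,0],[0,0,0,0],[0,0,0,0]],
])

```text
time_s: 17.9
eef_pos: [596.1, 135.9, 100.0]
tool_rot: [0.999, 0.044, -0.0, 0.0]
force: [-5.2, 0.1, -0.6]
finger_gap: 9.4
```

Call:
arm_command([
  [[0,0,0.001,0],[0,0,0,0],[0,0,0.001,0],[0,0,0,0],[0,0,0,0]],
])

```text
time_s: 18.4
eef_pos: [596.2, 135.9, 98.2]
tool_rot: [0.999, 0.044, -0.0, -0.0]
force: [-4.3, 0.2, 0.9]
finger_gap: 9.0
```

Call:
arm_command([
  [[0,0,0.001,0],[0,0,0,0],[0,0,0.001,0],[0,0,0,0],[0,0,0,0]],
])

```text
time_s: 18.9
eef_pos: [596.5, 135.9, 98.0]
tool_rot: [0.999, 0.044, 0.001, -0.0]
force: [-7.2, -1.8, 10.3]
finger_gap: 9.3
```

Call:
arm_command([
  [[0,0,0.001,0],[0,0,0,0],[0,0,0,0],[0,0,0,0],[0,0,0,0]],
])

```text
time_s: 19.4
eef_pos: [596.6, 136.0, 97.9]
tool_rot: [0.999, 0.044, 0.001, -0.0]
force: [-8.2, -1.4, 15.0]
finger_gap: 9.1
```

Run:
```python
from h import *
togo(596,136,98,5.1)
im=cams.capture('side');cv2.imwrite('pics/side7z.png',cv2.resize(im[140:220,245:325,::-1],None,fx=7,fy=7,interpolation=2))
```

```text
t 19.4 pos [596.6 136.   97.9] ang 5.09 F [-8.2 -1.4 15. ] gap 9.1
 turn -0.01 shift(tool) [-0.6 -0.1 -0.1] tilt z [ 2.5e-03  5.0e-04 -1.0e+00]
 shift after turn [-0.6 -0.1 -0.1]
```

View pics/side7z.png

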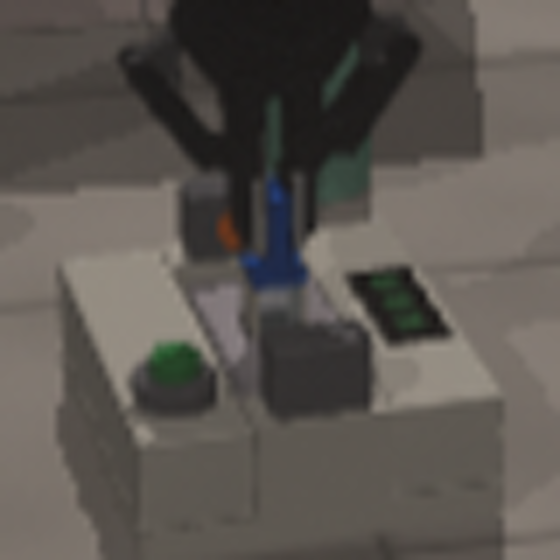

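Call:
arm_command([
  [[-0.0005,0,-0.001,0],[0,0,-0.001,0],[0,0,0,0],[0,0,0,0],[0,0,0,0]],
])

```text
time_s: 19.95
eef_pos: [596.2, 135.9, 98.0]
tool_rot: [0.999, 0.044, 0.001, -0.0]
force: [-4.9, -0.7, 6.4]
finger_gap: 9.1
```

Call:
arm_command([
  [[0,0,0,0],[0,0,0,0],[0,0,0,0],[0,0,0,0],[0,0,0,0]],
], hand=0.5)

```text
time_s: 20.45
eef_pos: [596.0, 135.9, 97.2]
tool_rot: [0.999, 0.044, 0.0, 0.0]
force: [0.2, -0.2, -0.6]
finger_gap: 43.1
```

Call:
arm_command([
  [[0,0,-0.01,0],[0,0,-0.02,0],[0,0,-0.03,0],[0,0,-0.03,0],[0,0,-0.02,0]],
])

```text
time_s: 20.95
eef_pos: [596.3, 136.0, 210.6]
tool_rot: [0.999, 0.044, 0.002, -0.0]
force: [0.5, -0.6, 0.1]
finger_gap: 42.6
```

Run:
```python
from h import *
togo(549,78,130,5.1)
im=cams.capture('side');cv2.imwrite('pics/side8.png',im[:,:,::-1]);cv2.imwrite('pics/side8z.png',cv2.resize(im[140:220,245:325,::-1],None,fx=7,fy=7,interpolation=2))
b=im[:,:,::-1]
z=b[140:220,245:325].copy();z=cv2.resize(z,None,fx=7,fy=7,interpolation=0)
for P in BLUE:
        q=(proj(place(P,596.3,136.9,np.radians(95.1),z=20),"side")-[245,140]+.5)*7
        for i in range(8):
            for j in range(i):
                if bin(i^j).count("1")==1: cv2.line(z,tuple(map(int,q[i])),tuple(map(int,q[j])),(0,0,255),1)
cv2.imwrite('pics/side8o.png',z)
```

```text
t 20.95 pos [596.3 136.  210.6] ang 5.09 F [ 0.5 -0.6  0.1] gap 42.6
 turn -0.01 shift(tool) [-52.5  53.6  80.4] tilt z [ 3.1e-03  7.0e-04 -1.0e+00]
 shift after turn [-52.3  53.5  80.6]
```

View pics/side8o.png

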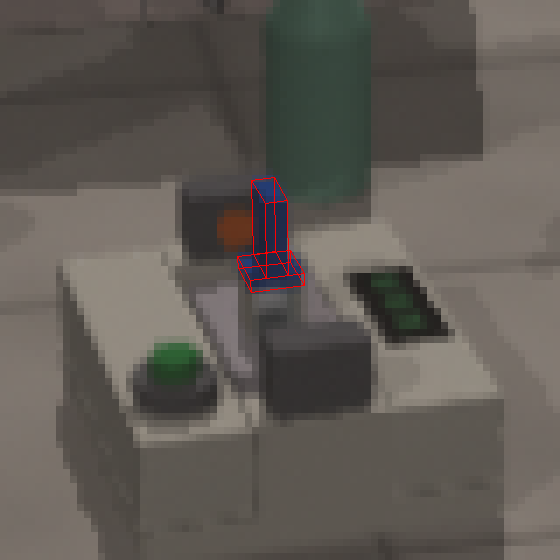

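Call:
arm_command([
  [[-0.027,0.026,0,0],[-0.027,0.026,0,0],[0,0,0,0],[0,0,0.03,0],[0,0,0.03,0]],
], hand=0, newtons=20)

```text
time_s: 21.5
eef_pos: [547.8, 79.5, 148.0]
tool_rot: [0.999, 0.044, 0.002, -0.0]
force: [-0.8, -0.3, -0.5]
finger_gap: 0.3
```

Call:
arm_command([
  [[0,0,0.03,0],[0,0,0.01,0],[0,0,0,0],[0,0,0,0],[0,0,0,0]],
])

```text
time_s: 22.0
eef_pos: [547.8, 79.6, 109.1]
tool_rot: [0.999, 0.044, 0.001, -0.0]
force: [-1.2, 0.0, 0.6]
finger_gap: 0.0
```

Run:
```python
from h import *
togo(547,79.6,75,5.1)
print(proj([[547,79.6,66],[547,79.6,70],[547,79.6,74]],"side"))
b=cv2.imread("pics/side8.png").astype(float);m=np.clip(b[:,:,1]-b[:,:,2]-5,0,None)[184:198,260:280];print("green side",(m.sum(0)@np.arange(260,280))/m.sum(),(m.sum(1)@np.arange(184,198))/m.sum())
im=cams.capture('side');cv2.imwrite('pics/side9z.png',cv2.resize(im[140:220,235:315,::-1],None,fx=7,fy=7,interpolation=2))
im=cams.capture('top');cv2.imwrite('pics/top9z.png',cv2.resize(im[170:270,150:270,::-1],None,fx=5,fy=5,interpolation=2))
```

```text
t 22.0 pos [547.8  79.6 109.1] ang 5.1 F [-1.2  0.   0.6] gap 0.0
 turn -0.0 shift(tool) [-0.9 -0.1 34.1] tilt z [ 2.7e-03  4.0e-04 -1.0e+00]
 shift after turn [-0.8 -0.1 34.1]
[[269.98404938 194.47878906]
 [269.94317637 193.29620892]
 [269.90216663 192.10967238]]
green side 269.4668674698795 190.929718875502
```

View pics/side9z.png

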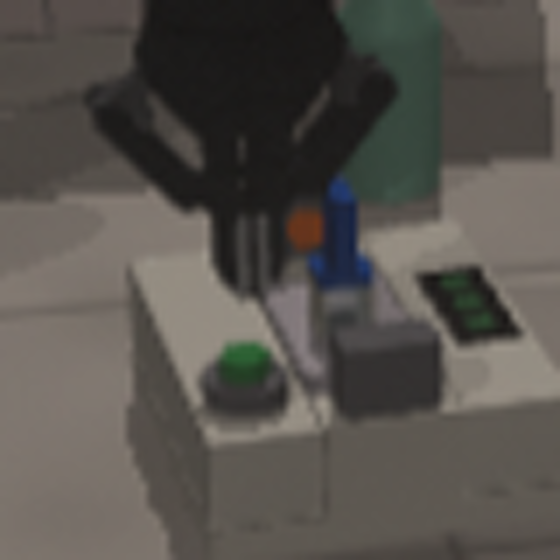

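View pics/top9z.png

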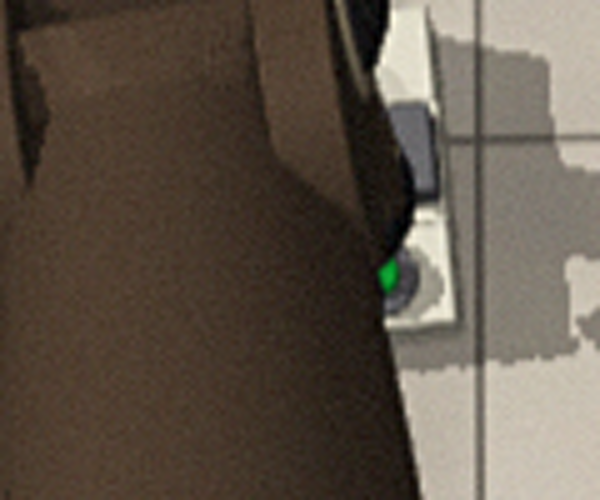

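Call:
arm_command([
  [[-0.0015,0,0.01,0],[0,0,0.01,0],[0,0,0.006,0],[0,0,0,0],[0,0,0,0]],
])

```text
time_s: 22.6
eef_pos: [544.6, 79.1, 81.1]
tool_rot: [0.999, 0.044, -0.001, 0.0]
force: [-0.2, 0.0, 1.0]
finger_gap: -0.1
```

Call:
arm_command([
  [[0,0,0.002,0],[0,0,0.002,0],[0,0,0.001,0],[0,0,0,0],[0,0,0,0]],
])

```text
time_s: 23.1
eef_pos: [545.1, 79.2, 76.5]
tool_rot: [0.999, 0.044, 0.0, -0.0]
force: [-2.9, 0.7, 5.4]
finger_gap: 0.1
```

Call:
arm_command([
  [[0,0,0.001,0],[0,0,0.001,0],[0,0,0.001,0],[0,0,0,0],[0,0,0,0]],
])

```text
time_s: 23.6
eef_pos: [545.3, 79.2, 75.8]
tool_rot: [0.999, 0.044, 0.001, -0.0]
force: [-8.3, -2.3, 21.1]
finger_gap: -0.2
```

Run:
```python
from h import *
togo(546,79.2,75,5.1)
im=cams.capture('side');cv2.imwrite('pics/side10z.png',cv2.resize(im[150:220,235:305,::-1],None,fx=8,fy=8,interpolation=2))
```

```text
t 23.6 pos [545.3  79.2  75.8] ang 5.09 F [-8.3 -2.3 21.1] gap -0.2
 turn -0.01 shift(tool) [0.7 0.  0.8] tilt z [ 2.e-03  3.e-04 -1.e+00]
 shift after turn [0.7 0.  0.8]
```

View pics/side10z.png

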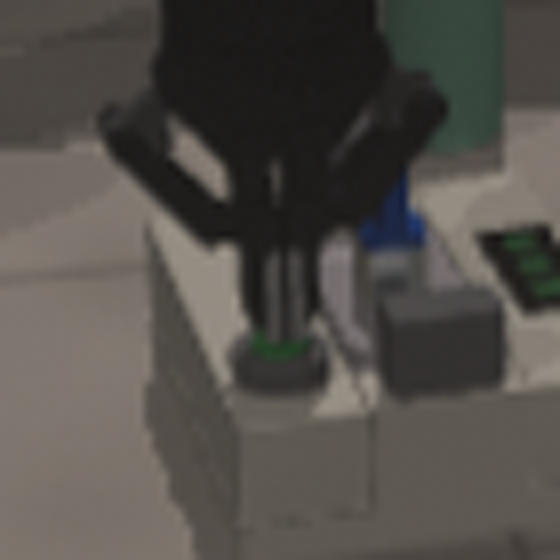

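Call:
arm_command([
  [[0,0,-0.001,0],[0,0,-0.001,0],[0,0,-0.001,0],[0,0,0,0],[0,0,0,0]],
])

```text
time_s: 24.15
eef_pos: [545.1, 79.2, 76.3]
tool_rot: [0.999, 0.044, 0.0, 0.0]
force: [-1.3, -0.6, 4.1]
finger_gap: 0.0
```

Call:
arm_command([
  [[0,0,-0.001,0],[0,0,0,0],[0,0,0,0],[0,0,0,0],[0,0,0,0]],
])

```text
time_s: 24.65
eef_pos: [545.1, 79.1, 77.2]
tool_rot: [0.999, 0.044, 0.0, 0.0]
force: [-1.7, 0.5, 4.3]
finger_gap: -0.4
```

Call:
arm_command([
  [[0,0,-0.001,0],[0,0,0,0],[0,0,0,0],[0,0,0,0],[0,0,0,0]],
])

```text
time_s: 25.15
eef_pos: [545.1, 79.1, 78.3]
tool_rot: [0.999, 0.044, 0.0, 0.0]
force: [-1.0, -0.5, 3.6]
finger_gap: 0.0
```

Call:
arm_command([
  [[0,0,-0.001,0],[0,0,0,0],[0,0,0,0],[0,0,0,0],[0,0,0,0]],
])

```text
time_s: 25.65
eef_pos: [545.1, 79.1, 79.3]
tool_rot: [0.999, 0.044, -0.0, 0.0]
force: [-0.5, -0.7, 3.5]
finger_gap: -0.1
```

Call:
arm_command([
  [[0,0,-0.002,0],[0,0,0,0],[0,0,0,0],[0,0,0,0],[0,0,0,0]],
])

```text
time_s: 26.15
eef_pos: [545.2, 79.2, 81.2]
tool_rot: [0.999, 0.044, 0.0, -0.0]
force: [-0.4, -0.2, 2.0]
finger_gap: -0.1
```

Call:
arm_command([
  [[0,0,-0.005,0],[0,0,0,0],[0,0,0,0],[0,0,0,0],[0,0,0,0]],
])

```text
time_s: 26.65
eef_pos: [545.0, 79.1, 86.1]
tool_rot: [0.999, 0.044, -0.0, 0.0]
force: [0.4, 0.1, -1.0]
finger_gap: 0.1
```

Call:
arm_command([
  [[0,0,-0.04,0],[0,0,-0.04,0],[0,0,-0.04,0],[-0.03,0.04,0,0],[-0.03,0.04,0,0]],
])

```text
time_s: 27.15
eef_pos: [493.2, -6.0, 207.6]
tool_rot: [0.999, 0.046, 0.002, 0.0]
force: [-0.4, -1.6, -0.4]
finger_gap: 0.1
```

Call:
arm_command([
  [[-0.03,0.04,0,0],[-0.03,0.04,0,0],[-0.03,0.04,0,0],[-0.03,0.04,0,0],[0,0,0,0]],
])

```text
time_s: 27.65
eef_pos: [384.1, -179.9, 206.5]
tool_rot: [0.999, 0.04, -0.0, 0.001]
force: [-0.2, -0.4, 0.1]
finger_gap: -0.3
```

Run:
```python
from h import *
togo(546,79.2,75,5.1)
im=cams.capture('side');cv2.imwrite('pics/side11z.png',cv2.resize(im[150:310,190:350,::-1],None,fx=3.7,fy=3.7,interpolation=2))
im=cams.capture('top');cv2.imwrite('pics/top11.png',im[:,:,::-1]);cv2.imwrite('pics/top11z.png',cv2.resize(im[150:290,150:410,::-1],None,fx=3,fy=3,interpolation=2))
```

```text
t 27.65 pos [ 384.1 -179.9  206.5] ang 4.62 F [-0.2 -0.4  0.1] gap -0.3
 turn -0.48 shift(tool) [ 182.3 -245.4  131.1] tilt z [-5.0e-04 -1.5e-03 -1.0e+00]
 shift after turn [ 184.3 -243.6  131.5]
```

View pics/side11z.png

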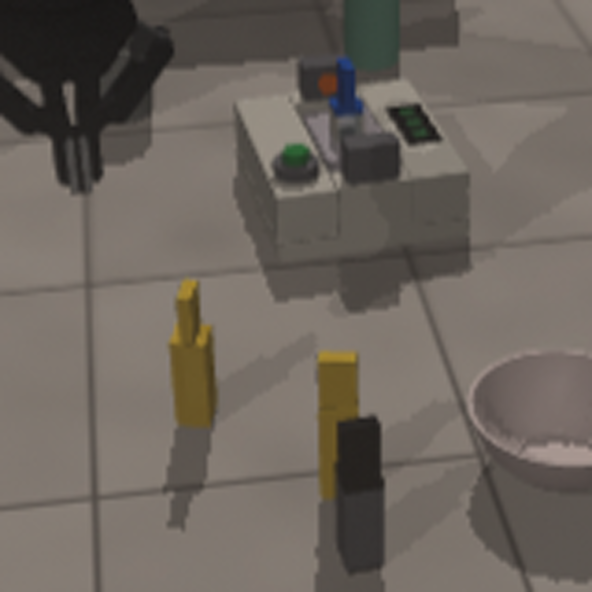

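View pics/top11z.png

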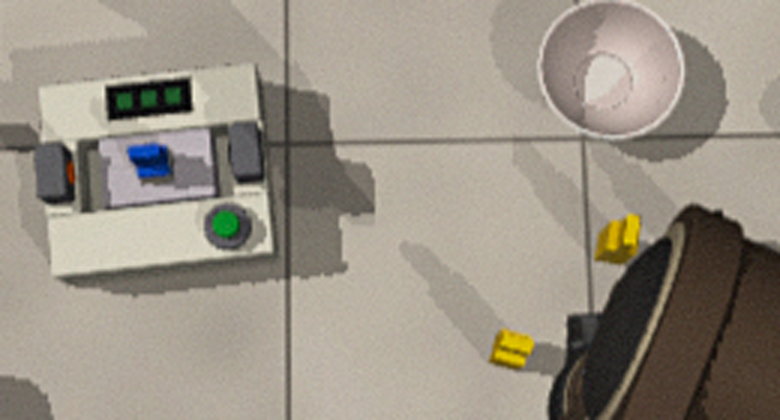

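```bash
python3 -c "
from plant import manip
print(manip.sign_off())"
```

```text
the job is handed in; nothing more can be done
None
```

I set the blue-finned check cell fully home in the tester's seat, with its clear faces towards the lamp and the sensor. After letting go of it I pressed the green button all the way down, let it come back, and handed the job in at about 28 s.

- **Finding the seat:** On the first descent the body caught on the chamfer at about 8 N. I probed lightly along x to find the walls, and it then went down freely. The seat's true centre was about 2 to 3 mm from the top-camera estimate.
- **Cell home:** The floor contact came at the expected height, tool tip at 98.0 mm, and I pushed to about 15 N. An overlay in the side picture after letting go matches a cell with its underside at 20 mm, and its fin runs from pod to pod.
- **Button:** The spring force rose to about 5 N over roughly 6 mm, then met a firm stop at about 21 N, the largest press I read on the tester. The force then fell away as I backed off. The read-joint travel itself is not reported, so full depth rests on these readings.
- **Last look:** In the last pictures the button is up again, the sled is where it was, and the robot touches nothing. The bowl and both yellow look-alikes look unmoved in both views. The grey blank shows unmoved from the side, but the arm hid it from above. I did not check the jar or the cup in those last crops, and only part of the bottle shows; the arm never went near any of them.

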